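# Index the curing table and unload one handed bracket

### The arm

A 6-joint arm with a two-finger parallel gripper is mounted at the origin on a cart in front of the work surface, level with it; the furniture and walls round the work are solid. World frame = base frame: x ahead of the robot, y to its left, z up, the work surface at z = 0. Lengths are in m, angles in rad, forces in N, time in s.
With the tool pointing down it reaches from about 0.35 to 0.725 m from the base axis. Payload 6 kg.
Tool frame: the origin (TCP) lies between the finger pads; the fingertips stand 8 mm ahead of it and the grasp point (between the pads) lies 11 mm behind it (ctrl.tips_ahead is the distance from the TCP to the fingertips, in m); x points along the fingers, z is the direction in which the jaws open and shut, and the axes are right-handed (so a half turn about x gives the same grasp; the last joint's range is limited). The gripper opens to 85 mm and grips with 20 to 120 N. Pads are 22 mm wide; open, the fingers measure 114 mm over their backs; the gripper's body (76 mm by 85 mm) begins 54 mm behind the grasp point. The pads swing forward as they close: fully open they stand 13 mm farther back than shut.
Start: joints at [-0.885, 0.04, 0.085, 0, -1.615, -0.334], TCP at [0.207, -0.563, 0.208] pointing down, gripper open.
Joint ranges: [-2.56, 2.56], [-1.29, 2.01], [-1.08, 1.49], [-3.29, 1.98], [-2.81, -0.18], [-2.99, 2.99]. Speed limits (rad/s): [2.57, 2.57, 3.01, 3.14, 3.14, 3.14].

### API

Orientations are given as a 3x3 rotation matrix whose columns are the frame's x, y, z axes.
In Python, from bench import ctrl gives the robot as it stands. The module is installed in compiled form; this text tells all that it offers.
- The arm moves only by the shell command python3 -m inch 'ROWS' [FORCE]. ROWS is JSON, a list of rows, each an object of numbers: "grip": the opening, from -1 (shut) to 1 (fully open); "dx", "dy", "dz": the shift along the tool's x, y, z in mm; "turn": the turn about the tool's x in degrees. In form: [{"grip": .., "dx": .., "dy": .., "dz": .., "turn": ..}, ...]. A call has 1 to 20 rows; each row shifts and turns the commanded pose from where the row before left it, along the tool's axes as they then stand; what a row does not reach is not made up. A row lasts 1/8 s, in which the tool goes at most 62.5 mm and 10.7 degrees, less where a joint would pass 70% of its speed; a pose out of reach is approached as far as the arm can. A call is refused whole if a number of a shift passes 62.5 or a number of a turn 10.7, either way. A call with a gripper value outside its range is refused whole. The fingers move at their own pace and stop on an object; FORCE is the grip in N (left out, the last holds). Time passes only in rows, so rows that do not move let the fingers close. It gives the time, the measured TCP pose, the force and the opening at its end, in the units of the state.
- ctrl.read_state(): the state, without advancing time (a new reading comes with each control period).
- ctrl.camera(name): name is "side" or "top" or "wrist"; returns a dict with "color" (384x512x3 uint8, blue, green, red), "vfov" (degrees; the focal length in pixels is half the picture's height over the tangent of half this angle, whatever the lens; pixels are square), "cx", "cy" (the principal point, pixels), "distortion" ([k1, k2, p1, p2, k3] as OpenCV has them; the pictures are not rectified), "T" (4x4, takes a point from camera to world coordinates). Camera axes: x right, y up, looking along -z (the intrinsics and any distortion apply to the point x, -y, -z); pixel columns grow to the right and rows downward; lengths in m; the calibration is good to about 2 mm. A picture is of the moment at which its call begins. There is no depth.
- ctrl.sign_off(): hands the job in, once; it reports no verdict.
The state is a dict: "time_s": time; "q": joint angles; "joint_vel": joint speeds; "joint_torque": joint torques, N m; "eef_pos": TCP position; "eef_rot": TCP orientation; "force": force on the tool from outside, world axes, zero at the start; "torque": the same for the moment, N m; "opening": finger opening in m.
Only numpy, scipy, OpenCV 4.12 (cv2) and the standard library are available. Lean on these libraries where they do the work, as an engineer would, in place of code of your own. Each camera call takes 0.05 s, during which the arm holds its last target. There are 200 camera calls.

### The job

Wind the handwheel exactly two full turns clockwise, so that the first of the two brass brackets comes out from under the clear hood to the red unloading mark, and leave the handle back where it began. Then take that bracket off and lay it flat, standing as it did on the table, in the tray for its hand: a left-hand bracket in the blue tray on the left, a right-hand one in the yellow tray on the right. Leave the second bracket on its station and everything else where it stands.

Things in the scene. Friction and masses are not known exactly. Their poses are not given: they have to be found in the camera images.
- indexer: fixed indexing table: grey base 20 mm thick (x -124 to +112, y -110 to +110 mm, and a 100 mm wide arm on to y = -235 mm) with a platter, a green gearbox, a handwheel and a clear hood. Origin: on the work surface under the platter's centre; z up; -x is the open unloading side with the red arrow, -y the handwheel's side.
- hood_front (a point): middle of the front edge of the hood's top. The hood is clear, fixed and open to the indexer's -x: it covers the rear half of the platter, indexer x 0 to +111 mm, y -111 to +111 mm, its top 96 mm above the work surface. Both brackets start under it.
- platter (a joint): angle of the round aluminium platter (radius 100 mm, top 40 mm up), rad, 0 at the start, clockwise from above. Six stations, flat black discs of radius 30 mm, 60 degrees apart, centres 70 mm from the middle. One full turn of the handwheel moves it one station (1.047), clockwise too. It holds its place when pushed lightly.
- first_station (a point): centre of the first loaded station, at the platter's top, 120 degrees before the mark (at the start at the rear, on the handwheel's side); it goes round with the platter. The second loaded station follows 60 degrees behind it (at the start straight opposite the mark). Which bracket is on which, and how each is turned, varies.
- unload_mark (a point): fixed point on the unloading station: centre of the station nearest the red arrow, at the height of the platter's top (40 mm), 70 mm to -x of the platter's centre
- wheel_axis (a point): fixed point on the vertical axis of the handwheel, 75 mm above the work surface, 200 mm to -y of the platter's centre. The handwheel is 105 mm across, its upper face 78 mm above the work surface.
- knob_top (a point): centre of the top of the handwheel's black upright knob, 124 mm above the work surface, 40 mm from the wheel's axis; it goes round with the wheel. The knob is 16 mm across, 45 mm tall (from the wheel's face up) and spins freely on its own pin, so it can be gripped and carried round without turning the gripper. At the start it is on the indexer's -x side of the axis.
- handwheel (a joint): angle of the handwheel, rad: 0 at the start, growing clockwise seen from above, 6.283 a turn; 12.566 after two turns. It turns stiffly (about 3 N at the knob) and stays where it is left.
- bracket_left: loose left-hand brass bracket, 60 g: L-shaped plate 6 mm thick. Origin: mid underside of its long leg, z up. Leg along x, -22 to +22 mm, 14 mm wide; at +x a foot (x +8 to +22) juts to y = +20 mm: looking along the leg to the foot end, the foot points left. Grip the upright web: 10 mm thick in y, x -20 to +8, top 27 mm above the underside. Its mirror image is the other bracket.
- bracket_right: loose right-hand brass bracket, 60 g: L-shaped plate 6 mm thick. Origin: mid underside of its long leg, z up. Leg along x, -22 to +22 mm, 14 mm wide; at +x a foot (x +8 to +22) juts to y = -20 mm: looking along the leg to the foot end, the foot points right. Grip the upright web: 10 mm thick in y, x -20 to +8, top 27 mm above the underside. Its mirror image is the other bracket.
- tray_left: blue open tray for left-hand brackets, on the robot's left; fixed, 150 (x) x 140 (y) x 32 mm high, walls and floor 4 mm thick, with a flat dark picture of the left-hand part on its floor. Origin: centre of its underside, z up.
- tray_right: yellow open tray for right-hand brackets, on the robot's right; fixed, 150 (x) x 140 (y) x 32 mm high, walls and floor 4 mm thick, with a flat dark picture of the right-hand part on its floor. Origin: centre of its underside, z up.
- cup_small: bystander: small dark red cup, 52 mm across, 36 mm high; origin at the centre of its underside
- jar_red: bystander: glass jar with a black lid, 52 mm across, 58 mm high; origin at the centre of its underside
- jar_gold: bystander: small jar with a gold lid, 42 mm across, 46 mm high; origin at the centre of its underside
- tape_masking: bystander: roll of yellow tape, 76 mm across, 18 mm high; origin at the centre of its underside

How it is judged:
By the outcome, as a careful person would: the job done as asked, in the order asked, and still so for the second after the job is handed in, with the robot touching nothing.
It also fails if it takes over 72 s, if anything falls off the work surface, if the arm or the gripper's body presses on something with over 40 N, if the wrist force passes 120 N, or if a joint passes its speed limit or range.

## Working session

There is one attempt and no reset: what is moved stays moved. The work goes in short steps, Python scripts to look and compute and a shell command to move; the robot and the scene stay as the last step left them, time stands still between calls to the robot, and variables do not carry over. Pictures are saved under pics/ and viewed, about 8 in all and at most 12, crops included, and the job is handed in when it is done.

```bash
mkdir -p pics; cat > h.py <<'E'
import numpy as np, cv2
from bench import ctrl
def K(c):
    f=c["color"].shape[0]/2/np.tan(np.radians(c["vfov"])/2)
    return np.array([[f,0,c["cx"]],[0,f,c["cy"]],[0,0,1.]]),np.array(c["distortion"],float)
def ray(c,px,z):
    k,d=K(c); u=cv2.undistortPoints(np.array(px,float).reshape(-1,1,2),k,d).reshape(-1,2)
    T=np.array(c["T"]); v=np.c_[u[:,0],-u[:,1],-np.ones(len(u))]@T[:3,:3].T
    o=T[:3,3]; return o+v*((z-o[2])/v[:,2])[:,None]
def proj(c,P):
    T=np.array(c["T"]); p=(np.array(P,float)-T[:3,3])@T[:3,:3]
    k,d=K(c); return cv2.projectPoints((p*[1,-1,-1]).reshape(-1,1,3),np.zeros(3),np.zeros(3),k,d)[0].reshape(-1,2)
def snap(n,f,crop=None,s=1.5):
    c=ctrl.camera(n); im=c["color"]
    if crop: x0,y0,x1,y1=crop; im=im[y0:y1,x0:x1]
    cv2.imwrite("pics/"+f,cv2.resize(im,None,fx=s,fy=s,interpolation=cv2.INTER_CUBIC)); 
    import pickle; pickle.dump(c,open("pics/"+f+".pkl","wb")); return c
E
python3 - <<'E'
from h import *
c=snap("top","a.png"); d=snap("side","b.png")
for e in(c,d): print(e["vfov"],np.round(e["T"],3).tolist())
print({k:np.round(v,3).tolist() for k,v in ctrl.read_state().items()})
E
```

```text
51.1027142491998 [[0.02, 0.991, -0.132, 0.334], [-1.0, 0.02, -0.0, 0.028], [0.002, 0.132, 0.991, 1.684], [0.0, 0.0, 0.0, 1.0]]
44.75332560307821 [[0.966, 0.133, -0.223, 0.143], [-0.259, 0.476, -0.84, -1.498], [-0.005, 0.869, 0.495, 1.003], [0.0, 0.0, 0.0, 1.0]]
{'time_s': 0.1, 'q': [-0.885, 0.041, 0.084, -0.0, -1.616, -0.334], 'joint_vel': [0.0, 0.0, 0.001, 0.003, -0.001, 0.001], 'joint_torque': [-0.006, -36.935, 34.828, 6.952, -0.005, 0.0], 'eef_pos': [0.207, -0.563, 0.208], 'eef_rot': [[-0.001, -0.939, -0.345], [0.001, -0.345, 0.939], [-1.0, 0.0, 0.002]], 'force': [-0.124, 0.779, -0.322], 'torque': [-0.026, -0.008, -0.061], 'opening': 0.085}
```

View pics/a.png

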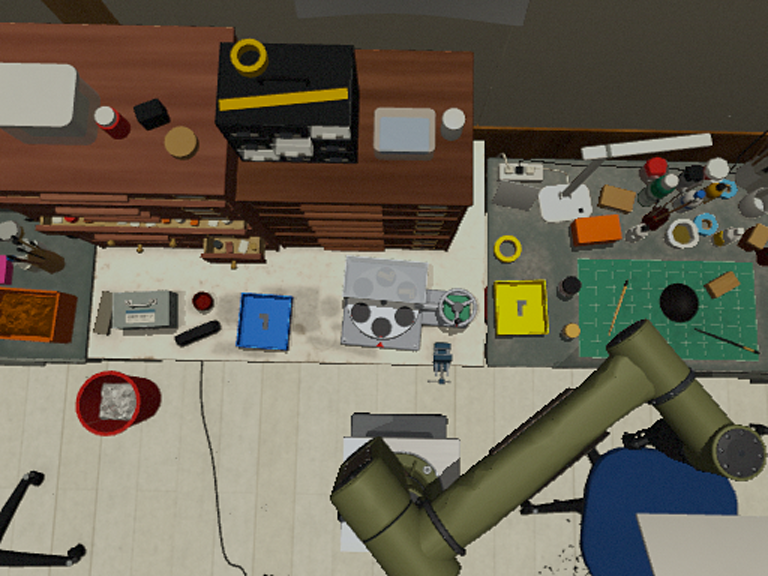

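View pics/b.png

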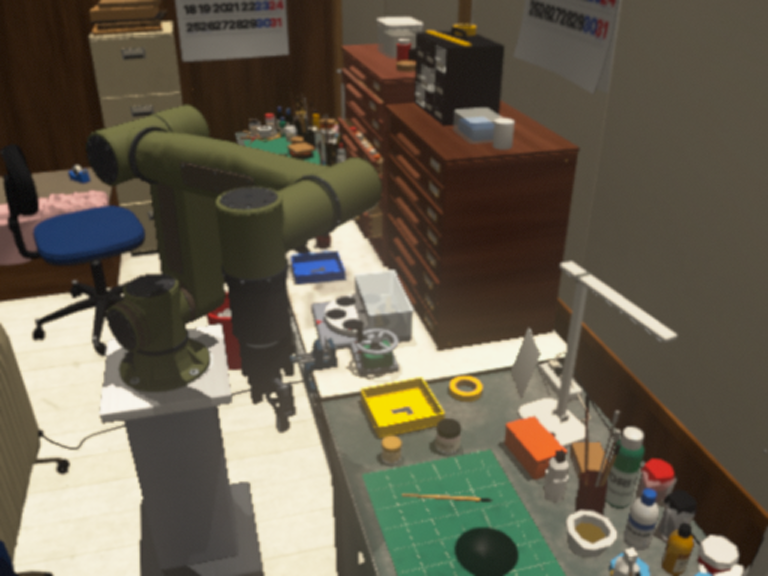

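```bash
python3 - <<'E'
import pickle,cv2
c=pickle.load(open("pics/a.png.pkl","rb")); im=c["color"][165:240,222:324]
cv2.imwrite("pics/c.png",cv2.resize(im,None,fx=7.5,fy=7.5,interpolation=cv2.INTER_CUBIC))
E
```

```text
(no output)
```

View pics/c.png

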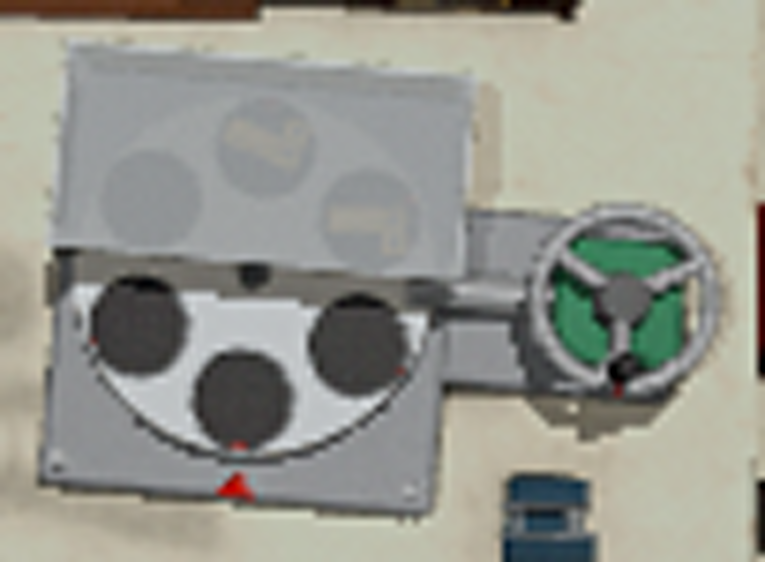

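```bash
python3 - <<'E'
from h import *
import pickle
c=pickle.load(open("pics/a.png.pkl","rb"))
g=lambda L:(np.array(L,float)+.5)/7.5-.5+[222,165]
# black open discs: subpixel from threshold
D=ray(c,g([(139,326),(242,398),(358,345),(370,218),(265,148),(150,200)]),.04)
print(np.round(D,4)); print("r",np.linalg.norm(D-D.mean(0),axis=1).round(4))
ctr=D.mean(0); ang=[]
for i,p in enumerate(D): ang.append(np.degrees(np.arctan2(p[1]-ctr[1],p[0]-ctr[0])))
print("ctr",ctr,ang)
h=ray(c,g([(624,298)]),.078)[0]; k=ray(c,g([(625,368)]),.122)[0]
print("hub",h,"knob",k,np.linalg.norm((k-h)[:2]),"axis dist",np.linalg.norm((h-ctr)[:2]), np.degrees(np.arctan2(*(h-ctr)[1::-1])))
# wheel ring outer
print(ray(c,g([(624,203),(720,298),(528,298),(624,397)]),.075).round(4))
# trays: rim corners (full pic/1.5)
f=lambda L:np.array(L,float)/1.5
for n,L in dict(blue=[(243,293),(292,295),(290,352),(237,348)],yellow=[(494,281),(546,281),(549,335),(497,337)]).items():
    R=ray(c,f(L),.032);print(n,R.round(3).tolist(),R.mean(0))
im=c["color"]
for z,box in(("blue",(150,185,205,245)),("yel",(320,175,375,235))):
    x0,y0,x1,y1=box;hsv=cv2.cvtColor(im[y0:y1,x0:x1],cv2.COLOR_BGR2HSV)
    m=cv2.inRange(hsv,(105,120,50),(125,255,255)) if z=="blue" else cv2.inRange(hsv,(22,120,50),(35,255,255))
    r=cv2.minAreaRect(cv2.findNonZero(m));b=cv2.boxPoints(r)+[x0,y0];R=ray(c,b,.032);print(z,R.mean(0).round(4),R.round(3).tolist())
E
```

```text
[[ 0.4874  0.119   0.04  ]
 [ 0.4492  0.0617  0.04  ]
 [ 0.4795 -0.0011  0.04  ]
 [ 0.5497 -0.0065  0.04  ]
 [ 0.5875  0.0522  0.04  ]
 [ 0.5572  0.1148  0.04  ]]
r [0.0696 0.0694 0.0697 0.0705 0.0692 0.0699]
ctr [0.51839935 0.05667206 0.04      ] [np.float64(116.4188157285601), np.float64(175.8696510860793), np.float64(-123.9655081607833), np.float64(-63.64729472183726), np.float64(-3.74167592380933), np.float64(56.298947714625136)]
hub [ 0.50427108 -0.14250902  0.078     ] knob [ 0.46307447 -0.13857211  0.122     ] 0.041384297781421685 axis dist 0.1996815229389113 -94.0572955746463
[[ 0.5561 -0.1425  0.075 ]
 [ 0.5056 -0.1944  0.075 ]
 [ 0.5035 -0.0913  0.075 ]
 [ 0.4514 -0.1432  0.075 ]]
blue [[0.534, 0.444, 0.032], [0.532, 0.309, 0.032], [0.375, 0.308, 0.032], [0.383, 0.453, 0.032]] [0.45595922 0.37836025 0.032     ]
yellow [[0.582, -0.249, 0.032], [0.585, -0.393, 0.032], [0.436, -0.4, 0.032], [0.427, -0.257, 0.032]] [ 0.50755067 -0.32476371  0.032     ]
blue [0.4593 0.385  0.032 ] [[0.389, 0.458, 0.032], [0.54, 0.453, 0.032], [0.53, 0.311, 0.032], [0.379, 0.318, 0.032]]
yel [ 0.5117 -0.3219  0.032 ] [[0.583, -0.246, 0.032], [0.592, -0.394, 0.032], [0.44, -0.397, 0.032], [0.432, -0.251, 0.032]]
```

Top view: the six stations fit a 70 mm circle centred at (0.518, 0.057), yaw about -4°. The wheel axis is at (0.504, -0.143) and the knob at (0.4645, -0.140). The first bracket (crop 370,218) looks right-handed. Yellow tray is near (0.51, -0.32).

```bash
python3 -m inch '[{"grip":0,"dy":-20,"dz":16},{"dy":-34,"dz":27},{"dy":-34,"dz":27},{"dy":-34,"dz":27},{"dy":-34,"dz":27},{"dy":-34,"dz":27},{"dy":-34,"dz":27},{"dy":-34,"dz":27},{"dy":-34,"dz":27},{"dy":-34,"dz":27},{"dy":-34,"dz":27},{"dy":-27.7,"dz":22.4},{},{}]' 60; python3 - <<'E'
from h import *
s=ctrl.read_state(); R=np.array(s["eef_rot"]); p=np.array(s["eef_pos"])
print(p,R.round(4).tolist(),s["force"]); print("to knob, tool mm",(R.T@(np.array([.4645,-.14,.2])-p)*1000).round(1))
w=snap("wrist","w1.png")
print("knob px wrist",proj(w,[[.4645,-.14,.124],[.5044,-.1428,.078]])*1.5)
E
```

```text
[ 0.20668018 -0.56292557  0.20758417] [[-0.0007, -0.9388, -0.3446], [0.0014, -0.3446, 0.9388], [-1.0, 0.0002, 0.0016]] [-0.12442376  0.77919978 -0.32160677]
to knob, tool mm [   8.  -387.8  308.2]
knob px wrist [[724.10396984 692.09665186]
 [669.11754337 665.58617076]]validation failed for argument at $[0]...
```

View pics/w1.png

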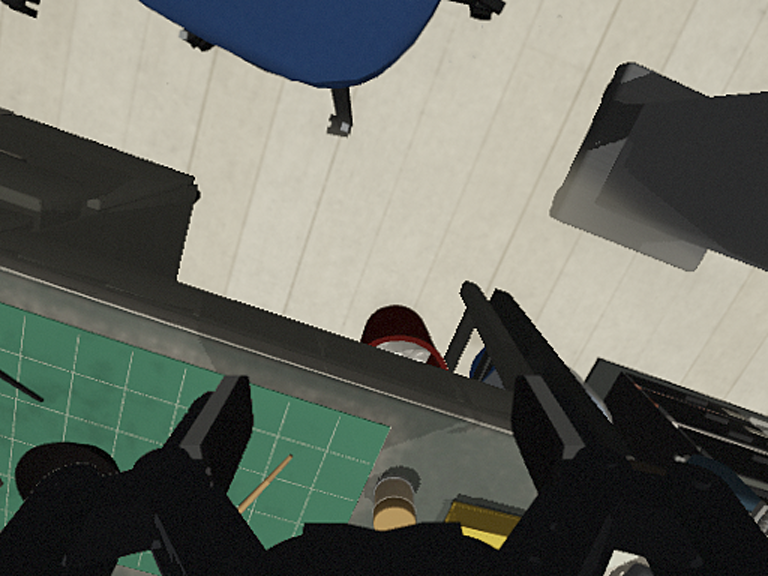

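The call was refused because every row needs all its keys, and the picture shows the arm still at its start. I'll resend with full rows.

```bash
python3 -m inch '[{"grip":0,"dx":0,"dy":-20,"dz":16,"turn":0},{"grip":0,"dx":0,"dy":-34,"dz":27,"turn":0},{"grip":0,"dx":0,"dy":-34,"dz":27,"turn":0},{"grip":0,"dx":0,"dy":-34,"dz":27,"turn":0},{"grip":0,"dx":0,"dy":-34,"dz":27,"turn":0},{"grip":0,"dx":0,"dy":-34,"dz":27,"turn":0},{"grip":0,"dx":0,"dy":-34,"dz":27,"turn":0},{"grip":0,"dx":0,"dy":-34,"dz":27,"turn":0},{"grip":0,"dx":0,"dy":-34,"dz":27,"turn":0},{"grip":0,"dx":0,"dy":-34,"dz":27,"turn":0},{"grip":0,"dx":0,"dy":-34,"dz":27,"turn":0},{"grip":0,"dx":0,"dy":-27.8,"dz":22.2,"turn":0},{"grip":0,"dx":0,"dy":0,"dz":0,"turn":0},{"grip":0,"dx":0,"dy":0,"dz":0,"turn":0}]' 60; cat >> h.py <<'E'
def to(x,y,z):
    s=ctrl.read_state(); R=np.array(s["eef_rot"]); p=np.array(s["eef_pos"])
    print("t",s["time_s"],"p",p.round(4),"F",np.round(s["force"],1),"op",round(s["opening"],4),"q",np.round(s["q"],2)); print("z-axis",R[:,2].round(3),"go tool mm",(R.T@(np.array([x,y,z])-p)*1000).round(1))
E
python3 - <<'E'
from h import *
to(.4645,-.14,.098)
w=snap("wrist","w2.png")
print("px wrist",(proj(w,[[.4645,-.14,.124],[.5044,-.1428,.078]])*1.5).round())
E
```

```text
time_s: 1.9
eef_pos: [0.4644, -0.1404, 0.2083]
eef_rot: [[-0.0, -0.939, -0.345], [-0.0, -0.345, 0.939], [-1.0, 0.0, 0.0]]
force: [0.5, 0.3, 1.1]
opening: 0.0425
t 1.9 p [ 0.4644 -0.1404  0.2083] F [0.5 0.3 1.1] op 0.0425 q [ 0.12 -0.27 -0.2  -0.   -1.64 -1.34]
z-axis [-0.345  0.939  0.   ] go tool mm [110.3  -0.2   0.3]
px wrist [[382. 283.]
 [358. 311.]]
```

View pics/w2.png

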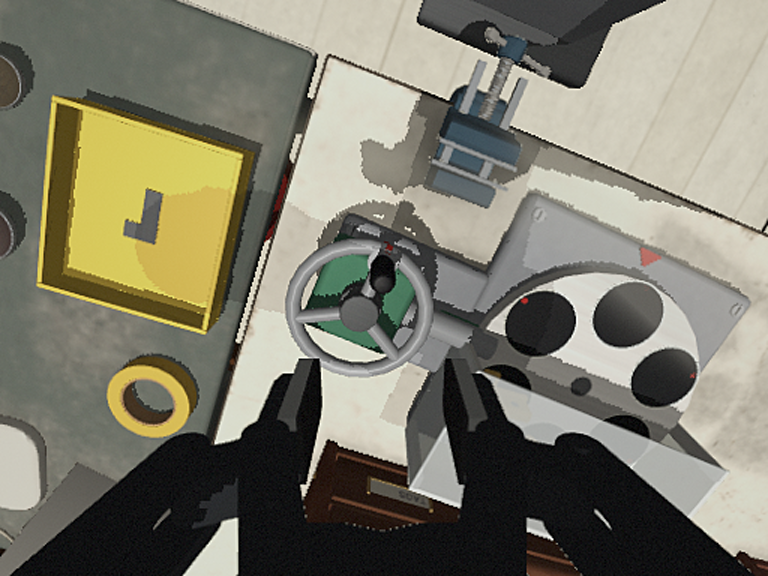

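Wrist view: the hub is at (360,315) against a predicted (358,311), and the knob top is at (382,283), exactly as predicted. Descend and grip.

```bash
python3 -m inch '[{"grip":0,"dx":20,"dy":0,"dz":0,"turn":0},{"grip":0,"dx":30,"dy":0,"dz":0,"turn":0},{"grip":0,"dx":30,"dy":0,"dz":0,"turn":0},{"grip":0,"dx":20,"dy":0,"dz":0,"turn":0},{"grip":0,"dx":9,"dy":0,"dz":0,"turn":0},{"grip":-1,"dx":0,"dy":0,"dz":0,"turn":0},{"grip":-1,"dx":0,"dy":0,"dz":0,"turn":0},{"grip":-1,"dx":0,"dy":0,"dz":0,"turn":0},{"grip":-1,"dx":0,"dy":0,"dz":0,"turn":0}]' 60; python3 - <<'E'
from h import *
to(.4645,-.14,.098)
R=np.array(ctrl.read_state()["eef_rot"])
a=np.radians(176-18*np.arange(21)); P=40*np.c_[np.cos(a),np.sin(a),0*a]
print((np.diff(P,axis=0)@R)[:,1:].round(1).tolist())
E
```

```text
time_s: 3.08
eef_pos: [0.4656, -0.1405, 0.1012]
eef_rot: [[0.003, -0.939, -0.345], [-0.001, -0.345, 0.939], [-1.0, -0.003, -0.002]]
force: [0.5, 0.2, 5.7]
opening: -0.0
t 3.075 p [ 0.4656 -0.1405  0.1012] F [0.5 0.2 5.7] op -0.0 q [ 0.12 -0.26 -0.39  0.   -1.44 -1.34]
z-axis [-0.345  0.939 -0.002] go tool mm [3.2 0.9 0.8]
[[-6.8, 10.5], [-9.7, 7.8], [-11.7, 4.5], [-12.5, 0.6], [-12.1, -3.3], [-10.5, -6.8], [-7.8, -9.7], [-4.5, -11.7], [-0.6, -12.5], [3.3, -12.1], [6.8, -10.5], [9.7, -7.8], [11.7, -4.5], [12.5, -0.6], [12.1, 3.3], [10.5, 6.8], [7.8, 9.7], [4.5, 11.7], [0.6, 12.5], [-3.3, 12.1]]
```

The fingers shut on nothing, so I need to look.

```bash
python3 - <<'E'
from h import *
w=ctrl.camera("wrist"); s=ctrl.camera("side"); 
print((proj(w,[[.4645,-.14,.124],[.5044,-.1428,.078]])).round(), proj(s,[[.4645,-.14,.124],[.4645,-.14,.08]]).round(), np.round(w["T"],3).tolist())
x,y=proj(s,[[.4645,-.14,.1]])[0].astype(int)
b=cv2.resize(s["color"][y-48:y+48,x-50:x+50],(400,384),interpolation=cv2.INTER_CUBIC)
a=cv2.resize(w["color"],None,fx=.75,fy=.75); a=w["color"][150:342,100:400]
cv2.imwrite("pics/d.png",np.hstack([cv2.resize(a,(400,256)),b[:256] if 0 else cv2.resize(b,(267,256))]))
E
```

```text
[[255. 250.]
 [232. 262.]] [[239. 216.]
 [239. 226.]] [[-0.345, -0.887, -0.306, 0.387], [0.939, -0.326, -0.111, -0.169], [-0.001, -0.326, 0.946, 0.267], [0.0, 0.0, 0.0, 1.0]]
```

View pics/d.png

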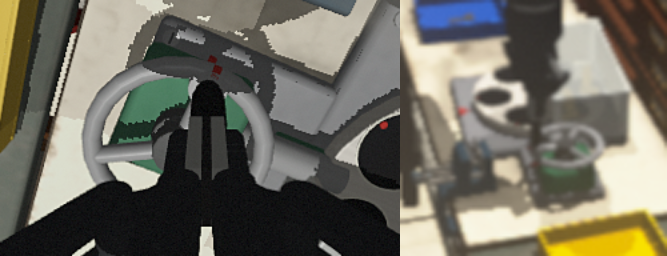

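```bash
python3 - <<'E'
from h import *
w=ctrl.camera("wrist"); s=ctrl.read_state();p=np.array(s["eef_pos"]);R=np.array(s["eef_rot"])
C=lambda P:((proj(w,P)-[100,150])/.75).round().tolist()
print("f",K(w)[0][0,0],w["distortion"],"tips",ctrl.tips_ahead)
print("TCP,tip,grasp",C([p,p+R[:,0]*.008,p-R[:,0]*.011]))
print("knob top/base",C([[.4645,-.14,.124],[.4645,-.14,.08]]),"hub",C([[.5044,-.1428,.078]]))
print("wheel rim",C([[.5044-.0525*np.cos(t),-.1428-.0525*np.sin(t),.075] for t in(0,1.57,3.14,4.71)]))
cv2.imwrite("pics/e.png",cv2.resize(w["color"][180:300,200:320],(600,600),interpolation=cv2.INTER_CUBIC))
E
```

```text
f 305.84095727273916 [-0.03756683  0.          0.          0.          0.        ] tips 0.008
TCP,tip,grasp [[205.0, 110.0], [205.0, 102.0], [205.0, 121.0]]
knob top/base [[207.0, 134.0], [207.0, 89.0]] hub [[176.0, 150.0]]
wheel rim [[210.0, 61.0], [83.0, 117.0], [148.0, 220.0], [266.0, 175.0]]
```

View pics/e.png

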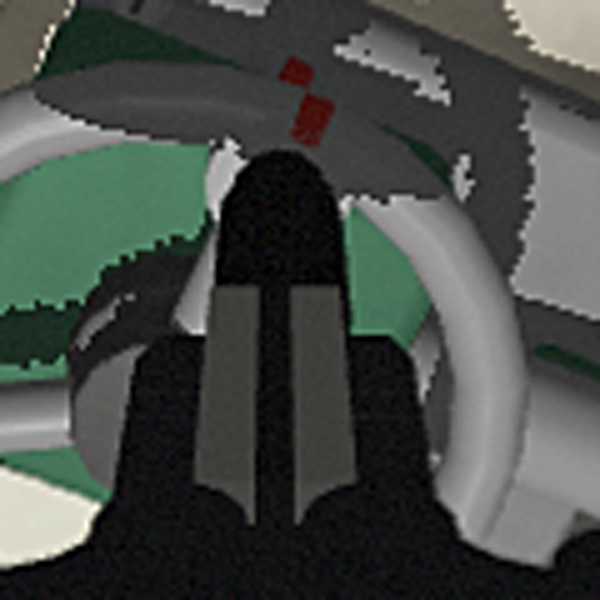

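The wheel and knob base sit where predicted, but the finger pads stop well short of the predicted tips and appear to have closed just on top of the knob (5.7 N up). So the fingers seem effectively shorter than stated. I'll open, go lower in small guarded steps and watch the force.

```bash
python3 -m inch '[{"grip":0,"dx":0,"dy":0,"dz":0,"turn":0},{"grip":0,"dx":0,"dy":0,"dz":0,"turn":0},{"grip":0,"dx":0,"dy":0,"dz":0,"turn":0},{"grip":0,"dx":4,"dy":0,"dz":0,"turn":0},{"grip":0,"dx":4,"dy":0,"dz":0,"turn":0}]'; python3 -m inch '[{"grip":0,"dx":3,"dy":0,"dz":0,"turn":0},{"grip":0,"dx":3,"dy":0,"dz":0,"turn":0}]';  python3 - <<'E'
from h import *
to(.4645,-.14,.098)
w=ctrl.camera("wrist"); s=ctrl.read_state();p=np.array(s["eef_pos"]);R=np.array(s["eef_rot"])
E=lambda P:((proj(w,P)-[180,180])*4).round().tolist()
for dx in(8,0,-11,-25): print(dx,E([p+R[:,0]*dx/1000+R[:,1]*a+R[:,2]*.02125*b for a in(.011,-.011) for b in(1,-1)]))
print("knob",E([[.4645,-.14,.124],[.4645,-.14,.08]]))
cv2.imwrite("pics/f.png",cv2.resize(w["color"][180:320,180:330],None,fx=4,fy=4,interpolation=cv2.INTER_CUBIC))
E
```

```text
time_s: 3.85
eef_pos: [0.4644, -0.1402, 0.0909]
eef_rot: [[-0.001, -0.939, -0.345], [0.0, -0.345, 0.939], [-1.0, 0.0, 0.0]]
force: [-0.4, 0.8, 0.2]
opening: 0.0428
time_s: 4.1
eef_pos: [0.4645, -0.1403, 0.0852]
eef_rot: [[-0.0, -0.939, -0.345], [0.0, -0.345, 0.939], [-1.0, 0.0, 0.0]]
force: [-0.7, 0.2, -0.3]
opening: 0.0427
t 4.1 p [ 0.4645 -0.1403  0.0852] F [-0.7  0.2 -0.3] op 0.0427 q [ 0.12 -0.25 -0.41 -0.   -1.41 -1.34]
z-axis [-0.345  0.939  0.   ] go tool mm [-12.8  -0.    0.3]
8 [[434.0, 119.0], [158.0, 119.0], [429.0, 247.0], [163.0, 247.0]]
0 [[440.0, 140.0], [152.0, 140.0], [434.0, 272.0], [158.0, 272.0]]
-11 [[448.0, 172.0], [144.0, 172.0], [442.0, 309.0], [150.0, 309.0]]
-25 [[461.0, 218.0], [131.0, 218.0], [454.0, 364.0], [138.0, 364.0]]
knob [[297.0, 355.0], [297.0, 195.0]]
```

View pics/f.png

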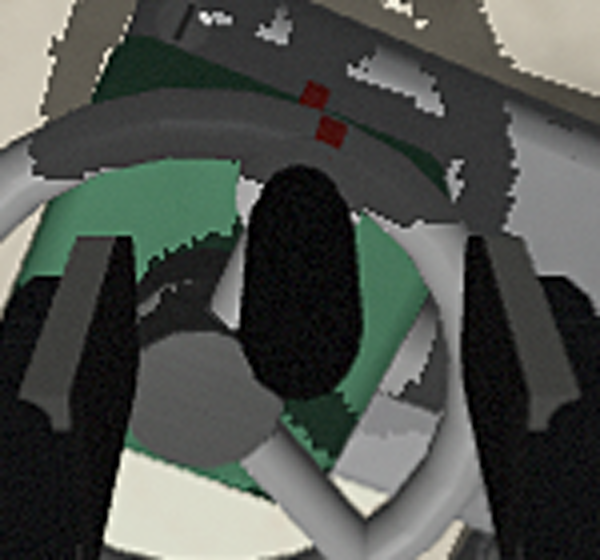

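The picture shows the pads' near tip edges at (132,237) and (468,237). That puts the real tips about 30 mm behind where the TCP figure places them, which agrees with the contact force. The knob (303, 165–400) is centred between the pads, so I go 17 mm lower and grip.

```bash
python3 -m inch '[{"grip":0,"dx":6,"dy":0,"dz":0,"turn":0},{"grip":0,"dx":6,"dy":0,"dz":0,"turn":0},{"grip":0,"dx":5,"dy":0,"dz":0,"turn":0},{"grip":-1,"dx":0,"dy":0,"dz":0,"turn":0},{"grip":-1,"dx":0,"dy":0,"dz":0,"turn":0},{"grip":-1,"dx":0,"dy":0,"dz":0,"turn":0},{"grip":-1,"dx":0,"dy":0,"dz":0,"turn":0}]' 60
```

```text
time_s: 5.03
eef_pos: [0.4645, -0.1402, 0.0686]
eef_rot: [[-0.0, -0.939, -0.345], [0.0, -0.345, 0.939], [-1.0, 0.0, 0.0]]
force: [-1.8, 0.2, 0.5]
opening: 0.0141
```

Gripped: opening 14 mm on the 16 mm knob. First quarter turn.

```bash
python3 -m inch '[{"grip":-1,"dx":0,"dy":-6.8,"dz":10.5,"turn":0},{"grip":-1,"dx":0,"dy":-9.7,"dz":7.8,"turn":0},{"grip":-1,"dx":0,"dy":-11.7,"dz":4.5,"turn":0},{"grip":-1,"dx":0,"dy":-12.5,"dz":0.6,"turn":0},{"grip":-1,"dx":0,"dy":-12.1,"dz":-3.3,"turn":0}]'; python3 - <<'E'
from h import *
a=np.radians(86); to(.5044+.04*np.cos(a),-.1428+.04*np.sin(a),.0686)
E
```

```text
time_s: 5.65
eef_pos: [0.5081, -0.1029, 0.0686]
eef_rot: [[-0.0, -0.939, -0.345], [-0.0, -0.345, 0.939], [-1.0, 0.0, -0.0]]
force: [-4.3, -5.5, 1.5]
opening: 0.0143
t 5.65 p [ 0.5081 -0.1029  0.0686] F [-4.3 -5.5  1.5] op 0.0143 q [ 0.19 -0.15 -0.35  0.   -1.37 -1.41]
z-axis [-0.345  0.939 -0.   ] go tool mm [-0.   0.9  0.3]
```

```bash
python3 -m inch '[{"grip":-1,"dx":0,"dy":-10.5,"dz":-6.8,"turn":0},{"grip":-1,"dx":0,"dy":-7.8,"dz":-9.7,"turn":0},{"grip":-1,"dx":0,"dy":-4.5,"dz":-11.7,"turn":0},{"grip":-1,"dx":0,"dy":-0.6,"dz":-12.5,"turn":0},{"grip":-1,"dx":0,"dy":3.3,"dz":-12.1,"turn":0},{"grip":-1,"dx":0,"dy":6.8,"dz":-10.5,"turn":0},{"grip":-1,"dx":0,"dy":9.7,"dz":-7.8,"turn":0},{"grip":-1,"dx":0,"dy":11.7,"dz":-4.5,"turn":0},{"grip":-1,"dx":0,"dy":12.5,"dz":-0.6,"turn":0},{"grip":-1,"dx":0,"dy":12.1,"dz":3.3,"turn":0},{"grip":-1,"dx":0,"dy":10.5,"dz":6.8,"turn":0},{"grip":-1,"dx":0,"dy":7.8,"dz":9.7,"turn":0},{"grip":-1,"dx":0,"dy":4.5,"dz":11.7,"turn":0},{"grip":-1,"dx":0,"dy":0.6,"dz":12.5,"turn":0},{"grip":-1,"dx":0,"dy":-3.3,"dz":12.1,"turn":0}]'; python3 - <<'E'
from h import *
to(.4645,-.14,.0686)
E
```

```text
time_s: 7.52
eef_pos: [0.4643, -0.14, 0.0686]
eef_rot: [[0.0, -0.939, -0.345], [-0.001, -0.345, 0.939], [-1.0, -0.0, -0.001]]
force: [7.5, -4.0, -3.3]
opening: 0.0143
t 7.525 p [ 0.4643 -0.14    0.0686] F [ 7.5 -4.  -3.3] op 0.0143 q [ 0.13 -0.25 -0.44  0.   -1.38 -1.34]
z-axis [-0.345  0.939 -0.001] go tool mm [ 0.  -0.2 -0. ]
```

One turn is done and the position closed to 0.2 mm. Second turn.

```bash
python3 -m inch '[{"grip":-1,"dx":0,"dy":-6.8,"dz":10.5,"turn":0},{"grip":-1,"dx":0,"dy":-9.7,"dz":7.8,"turn":0},{"grip":-1,"dx":0,"dy":-11.7,"dz":4.5,"turn":0},{"grip":-1,"dx":0,"dy":-12.5,"dz":0.6,"turn":0},{"grip":-1,"dx":0,"dy":-12.1,"dz":-3.3,"turn":0},{"grip":-1,"dx":0,"dy":-10.5,"dz":-6.8,"turn":0},{"grip":-1,"dx":0,"dy":-7.8,"dz":-9.7,"turn":0},{"grip":-1,"dx":0,"dy":-4.5,"dz":-11.7,"turn":0},{"grip":-1,"dx":0,"dy":-0.6,"dz":-12.5,"turn":0},{"grip":-1,"dx":0,"dy":3.3,"dz":-12.1,"turn":0},{"grip":-1,"dx":0,"dy":6.8,"dz":-10.5,"turn":0},{"grip":-1,"dx":0,"dy":9.7,"dz":-7.8,"turn":0},{"grip":-1,"dx":0,"dy":11.7,"dz":-4.5,"turn":0},{"grip":-1,"dx":0,"dy":12.5,"dz":-0.6,"turn":0},{"grip":-1,"dx":0,"dy":12.1,"dz":3.3,"turn":0},{"grip":-1,"dx":0,"dy":10.5,"dz":6.8,"turn":0},{"grip":-1,"dx":0,"dy":7.8,"dz":9.7,"turn":0},{"grip":-1,"dx":0,"dy":4.5,"dz":11.7,"turn":0},{"grip":-1,"dx":0,"dy":0.6,"dz":12.5,"turn":0},{"grip":-1,"dx":0,"dy":-3.3,"dz":12.1,"turn":0}]'; python3 - <<'E'
from h import *
to(.4645,-.14,.0686)
E
```

```text
time_s: 10.02
eef_pos: [0.4643, -0.14, 0.0686]
eef_rot: [[0.0, -0.939, -0.345], [-0.001, -0.345, 0.939], [-1.0, -0.0, -0.001]]
force: [7.3, -4.1, -2.5]
opening: 0.0143
t 10.025 p [ 0.4643 -0.14    0.0686] F [ 7.3 -4.1 -2.5] op 0.0143 q [ 0.13 -0.25 -0.44  0.   -1.38 -1.34]
z-axis [-0.345  0.939 -0.001] go tool mm [-0.  -0.1 -0.1]
```

```bash
python3 -m inch '[{"grip":-1,"dx":0,"dy":0,"dz":0,"turn":0},{"grip":0,"dx":0,"dy":0,"dz":0,"turn":0},{"grip":0,"dx":0,"dy":0,"dz":0,"turn":0},{"grip":0,"dx":0,"dy":0,"dz":0,"turn":0},{"grip":0,"dx":-20,"dy":0,"dz":0,"turn":0},{"grip":0,"dx":-40,"dy":0,"dz":0,"turn":0},{"grip":0,"dx":-40,"dy":0,"dz":0,"turn":0},{"grip":0,"dx":-30,"dy":0,"dz":0,"turn":0},{"grip":0,"dx":0,"dy":0,"dz":0,"turn":0}]'; python3 - <<'E'
from h import *
to(.4486,.0616,.2)
w=snap("wrist","g.png"); u=proj(w,[[.4486,.0616,.04],[.4486,.0616,.067],[.4645,-.14,.124]]); print(u)
x,y=u[0].astype(int); x0=max(0,x-150)
cv2.imwrite("pics/g2.png",cv2.resize(w["color"][max(0,y-110):y+90,x-190:x+70],None,fx=3,fy=3,interpolation=cv2.INTER_CUBIC)); print("crop origin",x-190,max(0,y-110))
E
```

```text
time_s: 11.15
eef_pos: [0.4655, -0.1407, 0.2012]
eef_rot: [[0.004, -0.939, -0.344], [-0.0, -0.344, 0.939], [-1.0, -0.004, -0.002]]
force: [-0.7, -0.4, -1.0]
opening: 0.0423
t 11.15 p [ 0.4655 -0.1407  0.2012] F [-0.7 -0.4 -1. ] op 0.0423 q [ 0.12 -0.27 -0.21  0.   -1.62 -1.34]
z-axis [-0.344  0.939 -0.002] go tool mm [  1.1 -53.7 195.8]
[[421.69265376 210.57041165]
 [434.29378049 220.18850992]
 [255.33195585 189.69780215]]
crop origin 231 100
```

View pics/g2.png

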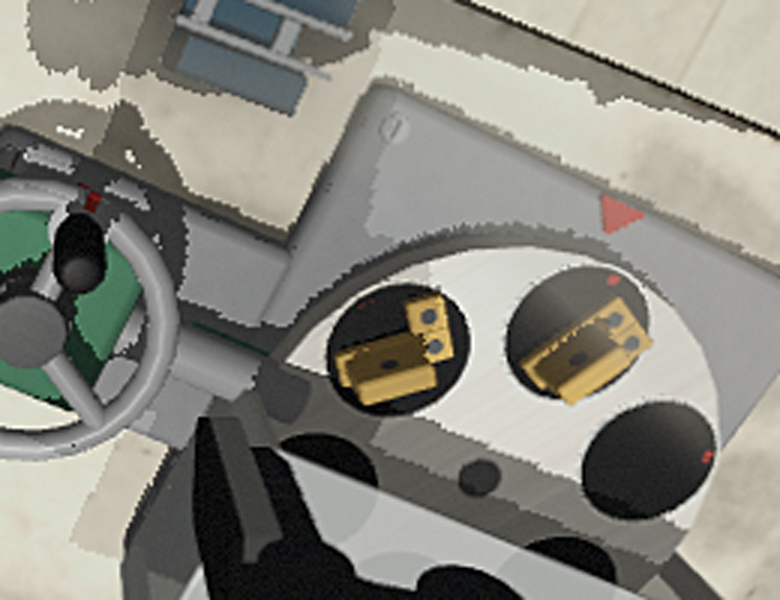

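The knob is back at its red mark, and the bracket at the arrow sits at disc centre (578,332) against a predicted (572,332). Its foot holes at (617,318) and (633,343) jut to the right looking along the leg, so it is right-handed and goes in the yellow tray. The second bracket, at (395,350), is left-handed. Next I fit the pose by silhouette.

```bash
cat > fit.py <<'E'
from h import *
from scipy.optimize import minimize
def box(x0,x1,y0,y1,z0,z1): return np.array([[x,y,z] for x in(x0,x1) for y in(y0,y1) for z in(z0,z1)])/1000.
def parts(s): return [box(-22,22,-7,7,0,6),box(8,22,*sorted((0,s*20)),0,6),box(-20,8,-5,5,6,27)]
def brass(c,q,r=45):
    hsv=cv2.cvtColor(c["color"],cv2.COLOR_BGR2HSV); m=cv2.inRange(hsv,(10,95,25),(28,255,255))
    z=np.zeros_like(m); cv2.circle(z,tuple(int(v) for v in q),r,255,-1); return m&z
def pts(v,s,z0,s_=None):
    x,y,a=v; R=np.array([[np.cos(a),-np.sin(a),0],[np.sin(a),np.cos(a),0],[0,0,1]])
    return [P@R.T+[x,y,z0] for P in parts(s)]
def rend(c,v,s,z0,k=4):
    h,w=c["color"].shape[:2]; m=np.zeros((h*k,w*k),np.uint8)
    for P in pts(v,s,z0):
        u=((proj(c,P)+.5)*k-.5).astype(np.float32); cv2.fillConvexPoly(m,cv2.convexHull(u).round().astype(int),255)
    return cv2.resize(m,(w,h),interpolation=cv2.INTER_AREA)/255.
def fit(c,xy,z0,s,r=45,m=None):
    if m is None: m=brass(c,proj(c,[[*xy,z0+.01]])[0],r)/255.
    def cost(v):
        R=rend(c,v,s,z0); return 1-np.minimum(R,m).sum()/np.maximum(R,m).sum()
    best=None
    for a in np.radians(range(0,360,30)):
        o=minimize(cost,[*xy,a],method="Nelder-Mead",options=dict(initial_simplex=np.array([[*xy,a],[xy[0]+.006,xy[1],a],[xy[0],xy[1]+.006,a],[*xy,a+.3]]),maxiter=90))
        if best is None or o.fun<best.fun: best=o
    return best.x,best.fun,m.sum()
E
python3 - <<'E'
from fit import *
import pickle
c=pickle.load(open("pics/g.png.pkl","rb"))
for s in(-1,1):
    v,f,n=fit(c,(.4486,.0616),.04,s,r=38); print(s,v.round(4),np.degrees(v[2])%360,"iou",1-f,n)
E
```

```text
-1 [0.4512 0.0641 2.5307] 145.00050221550345 iou 0.5731852575473234 530.0
1 [0.451  0.0617 5.9332] 339.94555757803306 iou 0.5329877775644718 530.0
```

```bash
python3 -m inch '[{"grip":0,"dx":0,"dy":-6,"dz":20,"turn":0},{"grip":0,"dx":0,"dy":-12,"dz":38,"turn":0},{"grip":0,"dx":0,"dy":-12,"dz":38,"turn":0},{"grip":0,"dx":0,"dy":-12,"dz":38,"turn":0},{"grip":0,"dx":0,"dy":-12,"dz":38,"turn":0},{"grip":0,"dx":0,"dy":-6,"dz":19,"turn":0},{"grip":0,"dx":0,"dy":0,"dz":0,"turn":5},{"grip":0,"dx":0,"dy":0,"dz":0,"turn":10},{"grip":0,"dx":0,"dy":0,"dz":0,"turn":10},{"grip":0,"dx":0,"dy":0,"dz":0,"turn":10},{"grip":0,"dx":10,"dy":0,"dz":0,"turn":10},{"grip":0,"dx":20,"dy":0,"dz":0,"turn":10},{"grip":0,"dx":20,"dy":0,"dz":0,"turn":0},{"grip":0,"dx":0,"dy":0,"dz":0,"turn":0}]'; python3 - <<'E'
from fit import *
to(.456,.0595,.15)
c=snap("wrist","k.png"); q=proj(c,[[.451,.063,.05]])[0]; print(q)
x,y=q.astype(int); im=c["color"]; hsv=cv2.cvtColor(im,cv2.COLOR_BGR2HSV)
m=brass(c,q,70); print(m.sum()/255)
for s in(-1,1):
    v,f,n=fit(c,(.451,.063),.04,s,m=m/255.); print(s,v.round(4),np.degrees(v[2])%360,"iou",1-f)
    if s==-1:
        o=im.copy()
        for P in pts(v,s,.04):
            h=cv2.convexHull(proj(c,P).astype(np.float32)).round().astype(int); cv2.polylines(o,[h],True,(0,255,0),1)
sl=np.s_[max(0,y-70):y+70,max(0,x-70):x+70]
cv2.imwrite("pics/k2.png",cv2.resize(np.hstack([o[sl],cv2.merge([m]*3)[sl]]),None,fx=2.8,fy=2.8,interpolation=cv2.INTER_NEAREST))
E
```

```text
time_s: 12.95
eef_pos: [0.4539, 0.0592, 0.1459]
eef_rot: [[-0.004, -0.823, 0.569], [-0.002, 0.569, 0.823], [-1.0, 0.002, -0.004]]
force: [-0.1, -0.2, -0.1]
opening: 0.0426
t 12.95 p [0.4539 0.0592 0.1459] F [-0.1 -0.2 -0.1] op 0.0426 q [ 0.57 -0.35 -0.37 -0.   -1.55 -2.75]
z-axis [ 0.569  0.823 -0.004] go tool mm [-4.1 -1.5  1.5]
[256.19232018 179.79117819]
1384.0
-1 [0.4503 0.0621 2.641 ] 151.31678677281812 iou 0.6188899331796939
1 [0.4509 0.064  2.5053] 143.54555682964636 iou 0.46610644518303346
```

View pics/k2.png

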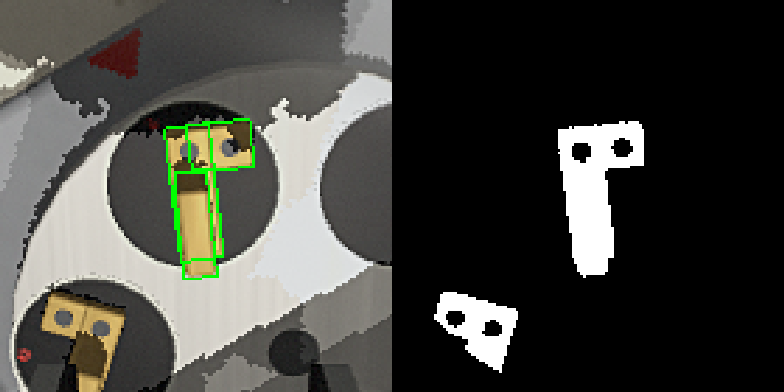

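The overlay fits the right-hand model well: foot at the top (165–255, 122–170), web below down to (200,275). I'll refit with the neighbouring bracket masked out and the holes filled.

```bash
python3 - <<'E'
from fit import *
import pickle
c=pickle.load(open("pics/k.png.pkl","rb")); q=proj(c,[[.451,.063,.05]])[0]
m=brass(c,q,45); m=cv2.morphologyEx(m,cv2.MORPH_CLOSE,np.ones((9,9)))
v,f,n=fit(c,(.451,.063),.04,-1,m=m/255.); print(v.round(4),np.degrees(v[2])%360,"iou",1-f)
a=v[2]; g=v[:2]-.006*np.array([np.cos(a),np.sin(a)]); print("grasp",g); to(*g,.08)
s=ctrl.read_state();z=np.array(s["eef_rot"])[:,2]; print("jaw yaw",np.degrees(np.arctan2(z[1],z[0])))
E
```

```text
[0.4504 0.0621 2.647 ] 151.66373847553146 iou 0.9416972015953824
grasp [0.45565596 0.05920418]
t 13.0 p [0.4547 0.0593 0.1476] F [-0.8  0.5  0.9] op 0.0427 q [ 0.57 -0.35 -0.37  0.   -1.55 -2.75]
z-axis [ 0.569  0.822 -0.002] go tool mm [67.6 -0.9  0.6]
jaw yaw 55.30645575807817
```

```bash
python3 -m inch '[{"grip":0,"dx":10,"dy":-1,"dz":0.6,"turn":-6.4},{"grip":0,"dx":25,"dy":0,"dz":0,"turn":0},{"grip":0,"dx":30,"dy":0,"dz":0,"turn":0},{"grip":0,"dx":25,"dy":0,"dz":0,"turn":0},{"grip":0,"dx":12,"dy":0,"dz":0,"turn":0},{"grip":0,"dx":8,"dy":0,"dz":0,"turn":0},{"grip":0,"dx":5,"dy":0,"dz":0,"turn":0},{"grip":0,"dx":0,"dy":0,"dz":0,"turn":0}]';python3 - <<'E'
from h import *
to(.4557,.0592,.027)
E
```

```text
time_s: 14.0
eef_pos: [0.4565, 0.0597, 0.0338]
eef_rot: [[0.0, -0.879, 0.476], [0.0, 0.476, 0.879], [-1.0, -0.0, 0.0]]
force: [0.0, -0.5, 0.6]
opening: 0.0421
t 14.0 p [0.4565 0.0597 0.0338] F [ 0.  -0.5  0.6] op 0.0421 q [ 0.57 -0.3  -0.54  0.   -1.33 -2.64]
z-axis [0.476 0.879 0.   ] go tool mm [ 6.8  0.4 -0.8]
```

```bash
python3 -m inch '[{"grip":0,"dx":4,"dy":0,"dz":-0.8,"turn":0},{"grip":0,"dx":2.8,"dy":0,"dz":0,"turn":0},{"grip":-0.5,"dx":0,"dy":0,"dz":0,"turn":0},{"grip":-1,"dx":0,"dy":0,"dz":0,"turn":0},{"grip":-1,"dx":0,"dy":0,"dz":0,"turn":0},{"grip":-1,"dx":0,"dy":0,"dz":0,"turn":0}]' 40
```

```text
time_s: 14.75
eef_pos: [0.456, 0.059, 0.0269]
eef_rot: [[0.0, -0.879, 0.476], [0.0, 0.476, 0.879], [-1.0, -0.0, 0.0]]
force: [0.6, 0.9, 1.2]
opening: 0.0088
```

```bash
python3 -m inch '[{"grip":-1,"dx":-10,"dy":0,"dz":0,"turn":0},{"grip":-1,"dx":-20,"dy":0,"dz":0,"turn":0},{"grip":-1,"dx":-30,"dy":0,"dz":0,"turn":0},{"grip":-1,"dx":-30,"dy":0,"dz":0,"turn":0},{"grip":-1,"dx":-30,"dy":0,"dz":0,"turn":0},{"grip":-1,"dx":-20,"dy":-6,"dz":-8,"turn":0},{"grip":-1,"dx":-5,"dy":-14,"dz":-18,"turn":0},{"grip":-1,"dx":0,"dy":-24,"dz":-32,"turn":0},{"grip":-1,"dx":0,"dy":-24,"dz":-32,"turn":0},{"grip":-1,"dx":0,"dy":-24,"dz":-32,"turn":0},{"grip":-1,"dx":0,"dy":-24,"dz":-32,"turn":0},{"grip":-1,"dx":0,"dy":-24,"dz":-32,"turn":0},{"grip":-1,"dx":0,"dy":-24,"dz":-32,"turn":0},{"grip":-1,"dx":0,"dy":-24,"dz":-32,"turn":0},{"grip":-1,"dx":0,"dy":-24,"dz":-32,"turn":0},{"grip":-1,"dx":0,"dy":-16,"dz":-20,"turn":0},{"grip":-1,"dx":0,"dy":-8,"dz":-8,"turn":0},{"grip":-1,"dx":0,"dy":0,"dz":0,"turn":0}]';python3 - <<'E'
from h import *
to(.5155,-.326,.06)
c=ctrl.camera("wrist"); cv2.imwrite("pics/l.png",c["color"]); print(proj(c,[[.511,-.323,.004]]))
E
```

```text
time_s: 17.0
eef_pos: [0.5155, -0.3265, 0.1711]
eef_rot: [[-0.001, -0.879, 0.477], [0.001, 0.477, 0.879], [-1.0, 0.001, -0.0]]
force: [-0.2, 0.9, -1.3]
opening: 0.0083
t 17.0 p [ 0.5155 -0.3265  0.1711] F [-0.2  0.9 -1.3] op 0.0083 q [-0.24  0.07  0.05 -0.   -1.55 -1.83]
z-axis [ 0.477  0.879 -0.   ] go tool mm [111.1   0.    0.4]
[[254.95652671 160.40029114]]
```

View pics/l.png

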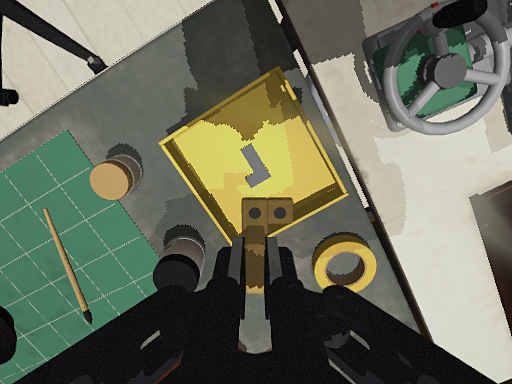

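The bracket hangs upright in the jaws at (265,230), and the tray centre projects to (255,160), on the tray's picture. Lower it.

```bash
python3 -m inch '[{"grip":-1,"dx":10,"dy":0,"dz":0,"turn":0},{"grip":-1,"dx":25,"dy":0,"dz":0,"turn":0},{"grip":-1,"dx":30,"dy":0,"dz":0,"turn":0},{"grip":-1,"dx":30,"dy":0,"dz":0,"turn":0},{"grip":-1,"dx":30,"dy":0,"dz":0,"turn":0},{"grip":-1,"dx":25,"dy":0,"dz":0,"turn":0},{"grip":-1,"dx":15,"dy":0,"dz":0,"turn":0},{"grip":-1,"dx":8,"dy":0,"dz":0,"turn":0},{"grip":-1,"dx":0,"dy":0,"dz":0,"turn":0}]'; python3 -m inch '[{"grip":-1,"dx":2,"dy":0,"dz":0,"turn":0},{"grip":-1,"dx":2,"dy":0,"dz":0,"turn":0},{"grip":-1,"dx":0,"dy":0,"dz":0,"turn":0}]'
```

```text
time_s: 18.18
eef_pos: [0.5158, -0.3259, -0.0013]
eef_rot: [[-0.0, -0.879, 0.476], [-0.0, 0.476, 0.879], [-1.0, 0.0, -0.0]]
force: [0.5, -0.1, -0.5]
opening: 0.0088
time_s: 18.55
eef_pos: [0.5158, -0.3261, -0.0052]
eef_rot: [[0.0, -0.879, 0.476], [0.0, 0.476, 0.879], [-1.0, -0.0, 0.0]]
force: [-0.0, -0.4, -0.7]
opening: 0.0092
```

```bash
python3 -m inch '[{"grip":-1,"dx":2,"dy":0,"dz":0,"turn":0},{"grip":-1,"dx":1,"dy":0,"dz":0,"turn":0},{"grip":-1,"dx":0,"dy":0,"dz":0,"turn":0}]'; python3 -m inch '[{"grip":-1,"dx":1,"dy":0,"dz":0,"turn":0},{"grip":-1,"dx":0,"dy":0,"dz":0,"turn":0}]'
```

```text
time_s: 18.92
eef_pos: [0.5157, -0.326, -0.0085]
eef_rot: [[-0.0, -0.879, 0.476], [0.0, 0.476, 0.879], [-1.0, 0.0, 0.0]]
force: [-0.4, 0.4, -1.0]
opening: 0.0093
time_s: 19.18
eef_pos: [0.5159, -0.3261, -0.009]
eef_rot: [[0.0, -0.879, 0.476], [-0.0, 0.476, 0.879], [-1.0, -0.0, -0.0]]
force: [0.1, -0.1, 0.3]
opening: 0.0092
```

It reads -9.0 mm, where I computed floor contact, and the force has just begun to rise. Release and rise.

```bash
python3 -m inch '[{"grip":-1,"dx":0.5,"dy":0,"dz":0,"turn":0},{"grip":-0.2,"dx":0,"dy":0,"dz":0,"turn":0},{"grip":-0.2,"dx":0,"dy":0,"dz":0,"turn":0},{"grip":-0.2,"dx":0,"dy":0,"dz":0,"turn":0},{"grip":-0.2,"dx":-8,"dy":0,"dz":0,"turn":0},{"grip":-0.2,"dx":-20,"dy":0,"dz":0,"turn":0},{"grip":-0.2,"dx":-35,"dy":0,"dz":0,"turn":0},{"grip":-0.2,"dx":-40,"dy":0,"dz":0,"turn":0},{"grip":-0.2,"dx":-40,"dy":0,"dz":0,"turn":0},{"grip":-0.2,"dx":-40,"dy":0,"dz":0,"turn":0},{"grip":-0.2,"dx":-20,"dy":10,"dz":0,"turn":0},{"grip":-0.2,"dx":0,"dy":30,"dz":-10,"turn":0},{"grip":-0.2,"dx":0,"dy":40,"dz":-20,"turn":0},{"grip":-0.2,"dx":0,"dy":40,"dz":-20,"turn":0},{"grip":-0.2,"dx":0,"dy":20,"dz":-10,"turn":0},{"grip":-0.2,"dx":0,"dy":0,"dz":0,"turn":0}]'; python3 - <<'E'
from h import *
t=ctrl.camera("top");w=ctrl.camera("wrist")
import pickle; pickle.dump((t,w),open("pics/end.pkl","wb"))
g=cv2.resize(t["color"][150:245,220:380],None,fx=4.9,fy=4.9,interpolation=cv2.INTER_CUBIC)[:,:784]
w_=w["color"]; side=ctrl.camera("side"); x,y=proj(side,[[.511,-.323,.01]])[0].astype(int)
d=cv2.resize(side["color"][max(0,y-60):y+30,x-80:x+80],(240,135)); v=cv2.resize(w_,(180,135))
row=np.zeros((135,784,3),np.uint8); row[:,:240]=d; row[:,240:420]=v
u=proj(t,[[.511,-.323,.01]])[0]; print(u)
im=np.vstack([g,row]); print(im.shape); cv2.imwrite("pics/m.png",im)
E
```

```text
time_s: 21.18
eef_pos: [0.3628, -0.312, 0.194]
eef_rot: [[0.002, -0.879, 0.477], [-0.0, 0.477, 0.879], [-1.0, -0.002, 0.001]]
force: [0.2, -0.5, 0.3]
opening: 0.0342
[346.11853443 205.25240451]
(601, 784, 3)
```

View pics/m.png

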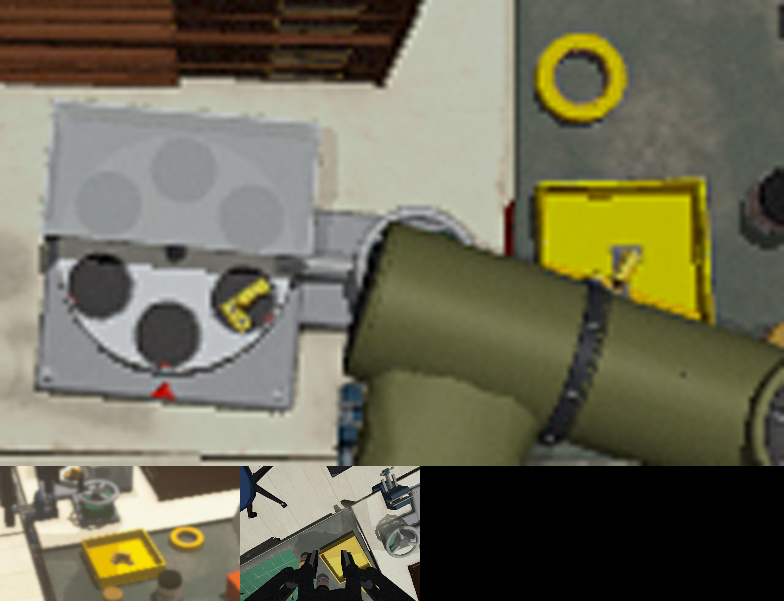

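The bracket lies in the yellow tray, the second one is on its station, and the platter's red dot lines up with the arrow. The knob looked about 2 px off prediction after winding, so I'll compare its angle before and after numerically.

```bash
python3 - <<'E'
from h import *
import pickle
A=np.array([.5044,-.1428])
for f in("pics/w2.png.pkl","pics/g.png.pkl"):
    c=pickle.load(open(f,"rb")); im=c["color"]; hsv=cv2.cvtColor(im,cv2.COLOR_BGR2HSV)
    for nm,m,P,r in(("red",cv2.inRange(hsv,(0,120,60),(6,255,255))|cv2.inRange(hsv,(174,120,60),(179,255,255)),[.452,-.139,.078],14),("knob",cv2.inRange(hsv,(0,0,0),(180,255,45)),[.4645,-.14,.105],22)):
        q=proj(c,[P])[0]; z=np.zeros_like(m); cv2.circle(z,tuple(q.astype(int)),r,255,-1)
        n,l,s,ce=cv2.connectedComponentsWithStats(m&z)
        for i in range(1,n):
            if s[i,4]>5:
                p=ray(c,[ce[i]],P[2])[0]; d=p[:2]-A; print(f[5:7],nm,s[i,4],"ang",np.degrees(np.arctan2(d[1],d[0])).round(1)%360,"r",np.linalg.norm(d).round(4))
    # hub check
    m=cv2.inRange(hsv,(0,0,0),(180,255,45)); 
E
python3 - <<'E'
from h import *
import pickle
t=pickle.load(open("pics/end.pkl","rb"))[0]; a=pickle.load(open("pics/a.png.pkl","rb"))
for c in(a,t):
    out=[]
    for an in(116,176,236) if c is a else (116,176):
        p=[.5184+.07*np.cos(np.radians(an)),.0567+.07*np.sin(np.radians(an)),.04]; q=proj(c,[p])[0]
        g=cv2.cvtColor(c["color"],cv2.COLOR_BGR2GRAY); m=(g<95).astype(np.uint8); z=np.zeros_like(m); cv2.circle(z,tuple(q.round().astype(int)),9,1,-1)
        M=cv2.moments(m&z,True); P=ray(c,[[M["m10"]/M["m00"],M["m01"]/M["m00"]]],.04)[0]-[.5184,.0567,0]
        out.append((round(np.degrees(np.arctan2(P[1],P[0])),2),round(np.hypot(P[0],P[1]),4)))
    print(out)
E
```

```text
w2 red 15 ang 175.4 r 0.0509
w2 knob 346 ang 174.7 r 0.0384
w2 knob 56 ang 196.8 r 0.0276
g. red 26 ang 173.4 r 0.0495
g. knob 362 ang 173.1 r 0.0388
g. knob 67 ang 195.5 r 0.0284
[(np.float64(115.45), np.float64(0.071)), (np.float64(175.89), np.float64(0.0724)), (np.float64(-123.99), np.float64(0.0708))]
[(np.float64(115.06), np.float64(0.0713)), (np.float64(175.67), np.float64(0.0729))]
```

```bash
python3 -c "
from bench import ctrl
print(ctrl.read_state()['time_s']); print(ctrl.sign_off())"
```

```text
21.325
the job is handed in; nothing more can be done
None
```

The handwheel has had two full clockwise turns. The first bracket turned out to be right-handed; it now lies upright in the yellow tray. The job was handed in at 21.3 s of the 72 s allowed, with the gripper empty and the arm clear.

**Last checks**
- **Handle:** it is back at its start within about 1.5–2° by the wrist camera, slightly too far clockwise. That is near the limit of the measurement.
- **Platter:** its station was within about 0.4° of the unloading mark, and its red dot lined up with the arrow.
- **First bracket:** the final side and top pictures show it near the middle of the yellow tray. It was released at the height computed for floor contact. I did not fit its final pose numerically, because brass on yellow is hard to separate.
- **Second bracket:** it is left-handed and still on its station.
- **Cups, jars and tape:** the yellow tape, the only one I looked at, looks unmoved. I did not check the cup or the jars, but the arm never went near them.

**What disagreed**
- **Fingertips:** they sat about 30 mm higher than the stated tool frame implies. The first grip on the knob therefore closed on top of it, with about 6 N. I measured the offset from the wrist picture and that contact, and allowed for it from then on.
- **First move command:** it was refused because its rows lacked some keys. Nothing moved.

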